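# Open the star caddy at the pottery table

## Robot

A 6-joint arm with a two-finger parallel gripper is mounted at the origin on the work surface. World frame = base frame: x ahead of the robot, y to its left, z up, the work surface at z = 0. Lengths are in m, angles in rad, forces in N, time in s.
With the tool pointing down it reaches from about 0.225 to 0.875 m from the base axis. Payload 3.4 kg.
Tool frame: the origin (TCP) lies on the centre line of the jaws, within the pads' length; the fingertips stand 11 mm ahead of it and the grasp point (between the pads) lies 8 mm behind it; z points along the fingers, y is the line along which they close (so a half turn about z gives the same grasp; the last joint's range is limited). The gripper opens to 85 mm and grips with 20 to 120 N. Pads are 22 mm wide; open, the fingers measure 114 mm over their backs; the gripper's body (76 mm by 85 mm) begins 54 mm behind the grasp point. The pads swing forward as they close: fully open they stand 13 mm farther back than shut.
Start: joints at [-1.464, 0.276, 1.505, -0, 1.361, -0.121], TCP at [0.13, -0.56, 0.242] pointing down, gripper open.
Joint ranges: [-2.89, 2.89], [-0.75, 2.08], [0.22, 2.7], [-1.18, 4.32], [0.11, 2.71], [-2.7, 2.7]. Speed limits (rad/s): [2.57, 2.57, 3.14, 3.14, 3.14, 3.14].

## Interface

Orientations are given as a unit quaternion [w, x, y, z].
In Python, from rig import manip, eyes, job gives the robot as it stands.
- The arm moves only by the tool drive_tool, never from a script. Its argument "rows" is a list of rows, each a list of 3 entries, a list of its own where there are three numbers: the turn, a rotation vector about the world's x, y, z in rad, then the shift along the world's x, y, z in cm, then the finger opening in cm, from 0 to 8.54. A call has 1 to 8 rows; each row shifts and turns the commanded pose from where the row before left it; what a row does not reach is not made up. A row lasts 1/8 s, in which the tool goes at most 62.5 mm and 10.7 degrees, less where a joint would pass 70% of its speed; a pose out of reach is approached as far as the arm can. A call is refused whole if a number of a shift passes 6.25 or a number of a turn 0.188, either way. A call with a gripper value outside its range is refused whole. The fingers move at their own pace and stop on an object; "force" is the grip in N (left out, the last holds). Time passes only in rows, so rows that do not move let the fingers close. It gives the time, the measured TCP pose, the force, the opening and the grip force at its end, in the units of the state.
- manip.get_state(): the state, without advancing time (a new reading comes with each control period).
- eyes.get_image(name): name is "scene" or "side" or "wrist"; returns the picture (480x640x3 uint8, red, green, blue); there is no depth.
- eyes.get_calibration(name): a dict with "camera_matrix" (3x3 intrinsics, pixels), "view" (4x4, takes a point from world to camera coordinates). Camera axes: x right, y up, looking along -z (the intrinsics and any distortion apply to the point x, -y, -z); pixel columns grow to the right and rows downward; lengths in m; the calibration is good to about 2 mm. A picture is of the moment at which its call begins: read the wrist's pose just before it. get_calibration takes no time and is no camera call; for the wrist camera it gives the pose at the moment of the call.
- job.sign_off(): hands the job in; it is judged then, once.
The state is a dict: "clock": time; "qpos": joint angles; "qd": joint speeds; "effort": joint torques, N m; "position": TCP position; "ee_rot": TCP orientation; "contact_force": force on the tool from outside, world axes, zero at the start; "moment": the same for the moment, N m; "width": finger opening in m; "gripper_force": force on a finger pad.
Only numpy, scipy, OpenCV 4.12 (cv2) and the standard library are available. Lean on these libraries where they do the work, as an engineer would, in place of code of your own. Each camera call takes 0.05 s, during which the arm holds its last target. There are 200 camera calls.

## Task

Open the tool caddy with the yellow star on its lid: press the front edge of the lid down until the touch latch clicks, then catch the lid on the gripper as it springs up and ease it open so that it does not fly up. Leave it standing wide open, with the blue disc and red bar caddies still shut.

Things in the scene. Friction and masses are not known exactly. Their poses are not given: they have to be found in the camera images.
- star_press (a point): Brass mark on the lid with the yellow star, on its top face mid-width, 22 mm in from the front edge, 90 mm above the table when shut; moves with the lid. Axes, lid shut: x level to the hinge, y along it, z up. Hinge line: level, 98 mm along x and 10 mm below the mark. Lid 120 deep x 100 wide x 10 mm. Pressed down 5 mm here (3 N) the latch clicks; solid stop at 7 mm. Then it pushes up with 2 N.
- star_lid (a joint): Angle of the star lid, rad: 0 shut and latched, negative when pressed (click about -0.05, stop -0.072), growing as it swings up and away from the robot. Unlatched, its spring lifts it to rest at about 1.2 (70 degrees); end stop 1.35. Let go at rest beyond 0.8 it finishes gently; let go much earlier it flies up. The box is fixed to the table, turned up to 20 degrees.
- disc_lid (a joint): Angle of the lid with the round blue disc, rad: 0 shut. A caddy of the same make and size, anywhere beside the star caddy, at least 25 mm clear of it. It must stay shut.
- bar_lid (a joint): Angle of the lid with the red bar, rad: 0 shut. The third caddy of the same make and size, also at least 25 mm clear of the star caddy. It must stay shut.

How it is judged:
On the way, in this order (a step that is already met when the one before it is completed fails the run):
1. the star lid is pressed down until its latch clicks (value of joint star_lid below -0.05 rad), for 0.02 s.
2. the unlatched star lid is caught on the gripper: the fingers bear on it while it is 6 to 60 degrees open and moving slower than 2 rad/s (value of joint star_lid between 0.1 and 1.05 rad and velocity of joint star_lid below 2 rad/s and contact force between the fingers and star_lid above 0.1 N), for 0.1 s.
At the end, for the whole second after the job is handed in: The star lid stands open by itself at more than 1.0 rad (57 degrees; it rests at about 70) and is at rest (under 0.1 rad/s), the gripper is clear of it, and the disc and bar lids are shut (within 0.05 rad) (value of joint star_lid above 1 rad and velocity of joint star_lid between -0.1 and 0.1 rad/s and value of joint each of disc_lid, bar_lid below 0.05 rad); the robot touches nothing.
It fails at once if the star lid flies up: it moves faster than 3 rad/s beyond 0.5 rad (value of joint star_lid above 0.5 rad and velocity of joint star_lid above 3 rad/s).
It fails at once if the disc lid is opened (value of joint disc_lid above 0.1 rad).
It fails at once if the bar lid is opened (value of joint bar_lid above 0.1 rad).
It also fails if it takes over 35 s, if anything falls off the work surface, if the arm or the gripper's body presses on something with over 40 N, if the wrist force passes 120 N, or if a joint passes its speed limit or range.

## Working session

There is one attempt and no reset: what is moved stays moved. The work goes in short steps, Python scripts to look and compute and a tool call to move; the robot and the scene stay as the last step left them, time stands still between calls to the robot, and variables do not carry over. Pictures are saved under pics/ and viewed, at most 10 in all, crops included, and the job is handed in when it is done.

Besides the shell and the picture viewer there is one more tool, called after "Emit:" in YAML: its name, and indented under it one key for each argument. drive_tool: Moves the arm, as the interface text tells. Its arguments: {"type":"object","properties":{"rows":{"type":"array"},"force":{"type":"number"}},"required":["rows"]}

```bash
mkdir -p pics; python3 - <<'E'
from rig import manip, eyes, job
import cv2
for n in("scene","side"):
    cv2.imwrite(f"pics/{n}0.png",eyes.get_image(n)[:,:,::-1])
    c=eyes.get_calibration(n);print(n,c)
print(manip.get_state())
E
```

```text
scene {'camera_matrix': array([[472.51375271,   0.        , 323.30769199],
       [  0.        , 472.51375271, 232.42469129],
       [  0.        ,   0.        ,   1.        ]]), 'view': array([[-0.24545333,  0.96930095,  0.01443336,  0.13942343],
       [-0.8156333 , -0.21454148,  0.53732138,  0.40877243],
       [ 0.52392268,  0.120115  ,  0.84325406, -1.25293494],
       [ 0.        ,  0.        ,  0.        ,  1.        ]])}
side {'camera_matrix': array([[434.57824273,   0.        , 321.62045953],
       [  0.        , 434.57824273, 241.27835736],
       [  0.        ,   0.        ,   1.        ]]), 'view': array([[ 0.98945964, -0.14478815, -0.00245272, -0.5601404 ],
       [ 0.09767001,  0.65476512,  0.7494953 , -0.14865387],
       [-0.10691208, -0.74183491,  0.66200512, -0.85709071],
       [ 0.        ,  0.        ,  0.        ,  1.        ]])}
{'clock': 0.1, 'qpos': array([-1.46400374e+00,  2.76529852e-01,  1.50601187e+00, -1.72421503e-05,
        1.36068878e+00, -1.20978392e-01]), 'qd': array([-0.00027603, -0.00187435, -0.00311689,  0.000228  , -0.00093452,
       -0.00125951]), 'effort': array([ 1.59054842e-03, -4.17699158e+01, -2.46404779e+01, -1.67444505e-04,
        5.76194157e-03,  1.33802702e-07]), 'position': array([ 0.1297913 , -0.55969611,  0.24152515]), 'ee_rot': array([-8.18962204e-04,  9.93521516e-01,  1.13641222e-01, -2.62130371e-06]), 'contact_force': array([ 0.02347273,  0.10623452, -0.0201009 ]), 'moment': array([-0.01721428, -0.01315736, -0.01328198]), 'gripper_force': 0.0, 'width': 0.08525557914278892}
```

View pics/scene0.png

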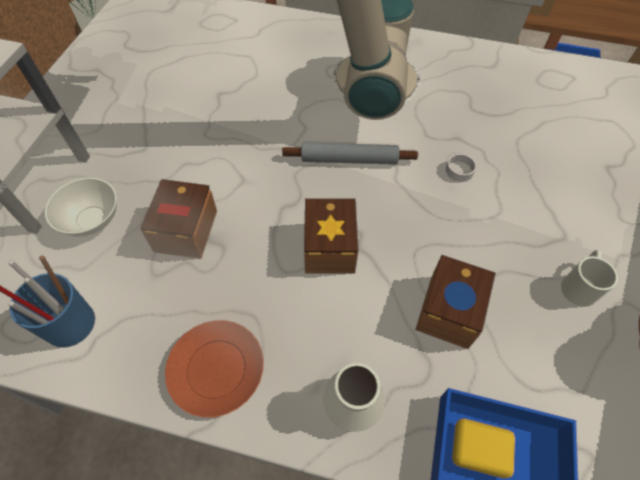

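View pics/side0.png

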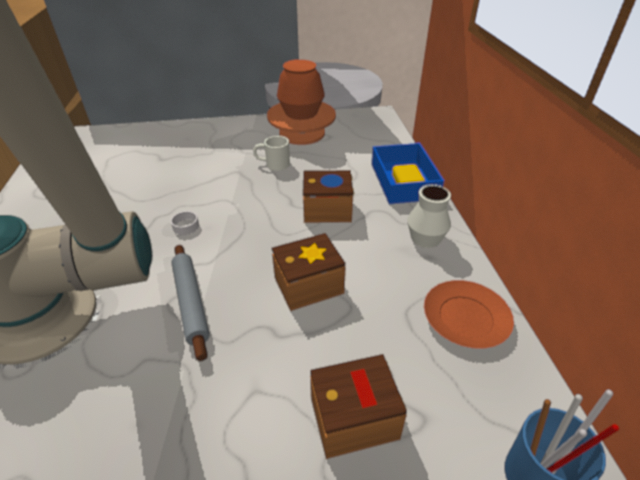

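The star caddy is in the middle: its brass mark is near (330,206) in the scene picture and (290,260) in the side picture. I'll enlarge both.

```bash
python3 - <<'E'
import cv2,numpy as np
a=cv2.imread("pics/scene0.png")[185:285,285:375];b=cv2.imread("pics/side0.png")[225:315,260:360]
a=cv2.resize(a,(400,444),interpolation=2);b=cv2.resize(b,(400,360),interpolation=2)
o=np.zeros((444,800,3),np.uint8);o[:,:400]=a;o[:360,400:]=b
cv2.imwrite("pics/crop.png",o)
E
```

```text
(no output)
```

View pics/crop.png

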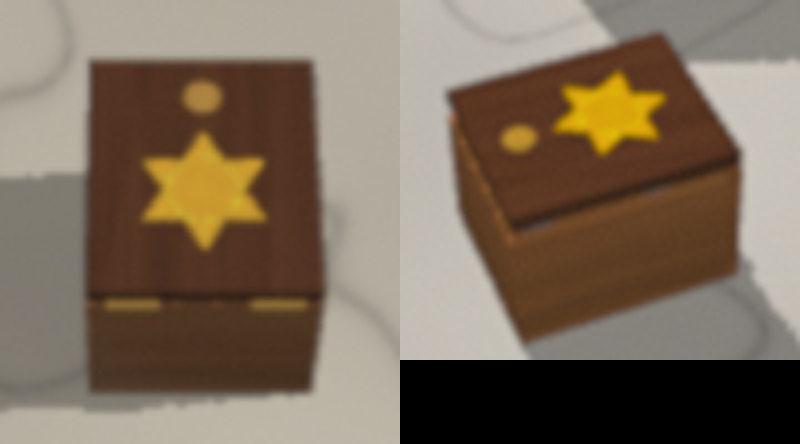

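The mark is at crop (202,97) in the scene half and (119,138) in the side half. All four lid corners are visible in both.

```bash
cat >h.py <<'E'
import numpy as np
from rig import manip, eyes, job
def ray(c,uv,z):
    K,V=c["camera_matrix"],c["view"]
    d=np.linalg.inv(K)@np.array([*uv,1.]); d=V[:3,:3].T@(d*[1,-1,-1]); o=-V[:3,:3].T@V[:3,3]
    return o+d*(z-o[2])/d[2]
E
python3 - <<'E'
from h import *
S={"scene":(285,185,4.444,[(202,97),(90,61),(313,61),(324,295),(87,293)]),
"side":(260,225,4,[(119,138),(115,225),(48,92),(262,34),(338,155)])}
for n,(u,v,s,P) in S.items():
    c=eyes.get_calibration(n)
    p=np.array([ray(c,(u+a/s-.5,v+b/s-.5),.09) for a,b in P])[:,:2];print(n,p.round(4).tolist())
    d=p[1:]; 
    for i in range(4):
        e=d[(i+1)%4]-d[i];print(i,np.linalg.norm(e).round(4),np.degrees(np.arctan2(e[1],e[0])).round(1))
    print(d.mean(0))
E
```

```text
scene [[0.4998, -0.0053], [0.4935, -0.0577], [0.4683, 0.0374], [0.5842, 0.067], [0.6079, -0.0274]]
0 0.0984 104.8
1 0.1195 14.3
2 0.0974 -75.9
3 0.1184 -165.2
[0.53849292 0.00482888]
side [[0.5019, -0.0037], [0.4949, -0.0615], [0.4696, 0.0349], [0.5827, 0.0635], [0.6055, -0.0311]]
0 0.0996 104.7
1 0.1167 14.2
2 0.0973 -76.5
3 0.1147 -164.7
[0.53817167 0.00144526]
```

Result: the mark is at about (0.501, -0.005) and the lid's yaw is about 14.4°, so the tool is almost aligned already. Next I'll close the fingers and move above the mark.

Emit:
drive_tool:
  rows:
    - [[0,0,0.024],[3.1,4.6,0],0]
    - [[0,0,0],[3.1,4.6,0],0]
    - [[0,0,0],[3.1,4.6,0],0]
    - [[0,0,0],[3.1,4.6,0],0]
    - [[0,0,0],[3.1,4.6,0],0]
    - [[0,0,0],[3.1,4.6,0],0]
    - [[0,0,0],[3.1,4.6,0],0]
    - [[0,0,0],[3.1,4.6,0],0]
  force: 20

```text
clock: 1.1
position: [0.3784, -0.1905, 0.2422]
ee_rot: [0.0, 0.992, 0.125, 0.0]
contact_force: [1.0, -0.6, 0.0]
width: 0.0001
gripper_force: 0.0
```

Emit:
drive_tool:
  rows:
    - [[0,0,0],[3.1,4.6,-1],0]
    - [[0,0,0],[3.1,4.6,-2],0]
    - [[0,0,0],[3.1,4.6,-2],0]
    - [[0,0,0],[3.1,4.6,-1],0]
    - [[0,0,0],[0,0,0],0]
    - [[0,0,0],[0,0,0],0]

```text
clock: 1.85
position: [0.5013, -0.0082, 0.1819]
ee_rot: [0.0, 0.992, 0.126, -0.001]
contact_force: [-0.2, -0.2, 0.3]
width: -0.0001
gripper_force: 0.0
```

```bash
python3 - <<'E'
from h import *
import cv2
s=manip.get_state();print(s["clock"],s["position"],s["ee_rot"],s["contact_force"],s["width"])
c=eyes.get_calibration("wrist");im=eyes.get_image("wrist");cv2.imwrite("pics/w1.png",im[:,:,::-1])
np.save("w1.npy",c["view"]);np.save("w1k.npy",c["camera_matrix"])
E
```

```text
1.85 [ 0.50127463 -0.00824846  0.18191461] [ 1.71382037e-04  9.92021003e-01  1.26069860e-01 -8.31221092e-04] [-0.19223664 -0.24775766  0.29311001] -6.910707263774386e-05
```

View pics/w1.png

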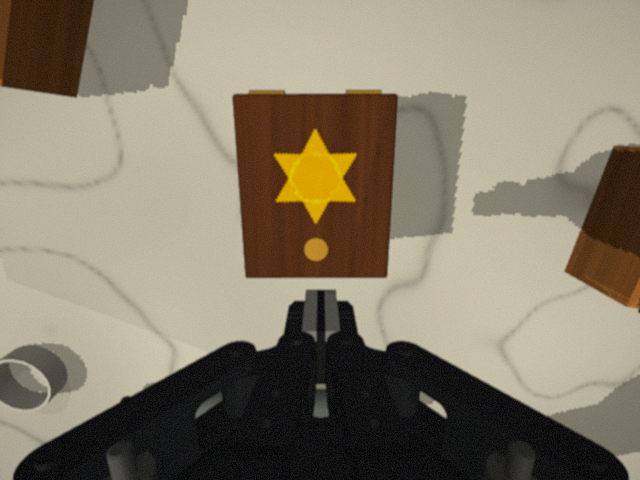

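The wrist view shows the mark at (316,249), the lid square to the picture, and the closed fingertips at about (320,292).

```bash
python3 - <<'E'
from h import *
c=dict(view=np.load("w1.npy"),camera_matrix=np.load("w1k.npy"))
for p in [(316,249.5),(234,95),(397,95),(387,277),(246,277)]: print(p,ray(c,p,.09).round(4))
E
```

```text
(316, 249.5) [ 0.4996 -0.0058  0.09  ]
(234, 95) [0.5823 0.066  0.09  ]
(397, 95) [ 0.6068 -0.0288  0.09  ]
(387, 277) [ 0.4923 -0.0592  0.09  ]
(246, 277) [0.4676 0.0368 0.09  ]
```

Emit:
drive_tool:
  rows:
    - [[0,0,0],[-0.1,0.3,-3],0]
    - [[0,0,0],[0,0,-3],0]
    - [[0,0,0],[0,0,-1.5],0]
    - [[0,0,0],[0,0,0],0]
    - [[0,0,0],[0,0,0],0]

```text
clock: 2.52
position: [0.5017, -0.0058, 0.1084]
ee_rot: [0.0, 0.992, 0.125, 0.001]
contact_force: [-0.9, -0.4, 0.6]
width: 0.0004
gripper_force: 0.0
```

Emit:
drive_tool:
  rows:
    - [[0,0,0],[0,0,-0.3],0]
    - [[0,0,0],[0,0,-0.2],0]
    - [[0,0,0],[0,0,-0.2],0]
    - [[0,0,0],[0,0,0],0]
    - [[0,0,0],[0,0,0],0]

```text
clock: 3.15
position: [0.501, -0.0052, 0.1005]
ee_rot: [0.0, 0.992, 0.126, 0.0]
contact_force: [-1.0, 0.4, 2.1]
width: -0.0001
gripper_force: 1.2
```

Emit:
drive_tool:
  rows:
    - [[0,0,0],[0,0,-0.2],0]
    - [[0,0,0],[0,0,-0.2],0]
    - [[0,0,0],[0,0,-0.1],0]
    - [[0,0,0],[0,0,0],0]
    - [[0,0,0],[0,0,0],0]

```text
clock: 3.78
position: [0.5006, -0.0052, 0.0952]
ee_rot: [0.0, 0.992, 0.126, -0.0]
contact_force: [-1.6, -0.1, 2.2]
width: 0.0
gripper_force: 1.4
```

Emit:
drive_tool:
  rows:
    - [[0,0,0],[0,0,-0.1],0]
    - [[0,0,0],[0,0,-0.1],0]
    - [[0,0,0],[0,0,0],0]
    - [[0,0,0],[0,0,0],0]

```text
clock: 4.28
position: [0.5006, -0.0053, 0.0942]
ee_rot: [0.0, 0.992, 0.126, -0.0]
contact_force: [-4.1, -0.5, 9.1]
width: -0.0002
gripper_force: 5.1
```

It has clicked and is at the stop (9 N). Now I'll work out the easing path: the robot-side corner of the tip rides on the lid arc.

```bash
python3 - <<'E'
import numpy as np
th=np.concatenate([[-.05],np.arange(0,1.21,.05)])
r=np.interp(th,[-.05,1.1],[.109,.095])
u=-r*np.cos(th)+.01*np.sin(th)+.011; z=.08+r*np.sin(th)+.01*np.cos(th)+.011
U=np.array([.9686,.2487]);p=np.c_[np.outer(u,U)+[.595,.019],z]
for t,a,d in zip(th[1:],p[1:],np.diff(p,axis=0)*100):print(t.round(2),a.round(4),d.round(2))
E
```

```text
0.0 [ 0.5007 -0.0052  0.101 ] [0.09 0.02 0.55]
0.05 [ 0.5019 -0.0049  0.1064] [0.12 0.03 0.54]
0.1 [ 0.5033 -0.0045  0.1116] [0.15 0.04 0.53]
0.15 [ 0.505  -0.0041  0.1168] [0.17 0.04 0.52]
0.2 [ 0.507  -0.0036  0.1219] [0.2  0.05 0.5 ]
0.25 [ 0.5092 -0.003   0.1268] [0.22 0.06 0.49]
0.3 [ 0.5116 -0.0024  0.1315] [0.24 0.06 0.48]
0.35 [ 0.5142 -0.0017  0.1361] [0.26 0.07 0.46]
0.4 [ 0.5171 -0.001   0.1405] [0.28 0.07 0.44]
0.45 [ 5.201e-01 -2.000e-04  1.448e-01] [0.3  0.08 0.42]
0.5 [0.5233 0.0006 0.1488] [0.32 0.08 0.41]
0.55 [0.5267 0.0015 0.1527] [0.34 0.09 0.39]
0.6 [0.5303 0.0024 0.1563] [0.36 0.09 0.37]
0.65 [0.534  0.0033 0.1598] [0.37 0.1  0.34]
0.7 [0.5379 0.0043 0.163 ] [0.39 0.1  0.32]
0.75 [0.5419 0.0054 0.166 ] [0.4 0.1 0.3]
0.8 [0.546  0.0064 0.1687] [0.41 0.11 0.28]
0.85 [0.5503 0.0075 0.1713] [0.42 0.11 0.25]
0.9 [0.5546 0.0086 0.1735] [0.43 0.11 0.23]
0.95 [0.559  0.0098 0.1756] [0.44 0.11 0.2 ]
1.0 [0.5635 0.0109 0.1774] [0.45 0.11 0.18]
1.05 [0.568  0.0121 0.1789] [0.45 0.12 0.15]
1.1 [0.5725 0.0132 0.1802] [0.46 0.12 0.13]
1.15 [0.5769 0.0144 0.1818] [0.44 0.11 0.16]
1.2 [0.5813 0.0155 0.1832] [0.44 0.11 0.14]
```

Emit:
drive_tool:
  rows:
    - [[0,0,0],[0,0,0.4],0]
    - [[0,0,0],[0,0,0.5],0]
    - [[0,0,0],[0.1,0,0.5],0]
    - [[0,0,0],[0.2,0.1,0.5],0]
    - [[0,0,0],[0.2,0,0.5],0]

```text
clock: 4.9
position: [0.5059, -0.004, 0.1176]
ee_rot: [-0.0, 0.992, 0.126, -0.0]
contact_force: [-0.7, 0.4, 1.2]
width: -0.0006
gripper_force: 0.8
```

Emit:
drive_tool:
  rows:
    - [[0,0,0],[0.2,0.05,0.45],0]
    - [[0,0,0],[0.2,0.05,0.5],0]
    - [[0,0,0],[0.2,0.05,0.5],0]
    - [[0,0,0],[0.25,0.05,0.45],0]
    - [[0,0,0],[0.3,0.1,0.45],0]
    - [[0,0,0],[0.3,0.1,0.4],0]

```text
clock: 5.65
position: [0.5208, -0.0003, 0.1452]
ee_rot: [0.0, 0.992, 0.126, 0.0]
contact_force: [0.2, 0.3, 2.0]
width: 0.0002
gripper_force: 0.6
```

```bash
python3 - <<'E'
from h import *
import cv2
s=manip.get_state();print(s["clock"],s["position"],s["contact_force"],s["gripper_force"])
cv2.imwrite("pics/s2.png",cv2.resize(eyes.get_image("side")[160:340,200:440,::-1],(720,540)))
E
```

```text
5.65 [ 5.20833834e-01 -2.51714117e-04  1.45180967e-01] [0.20321703 0.26701777 2.00302574] 0.5911097419448197
```

View pics/s2.png

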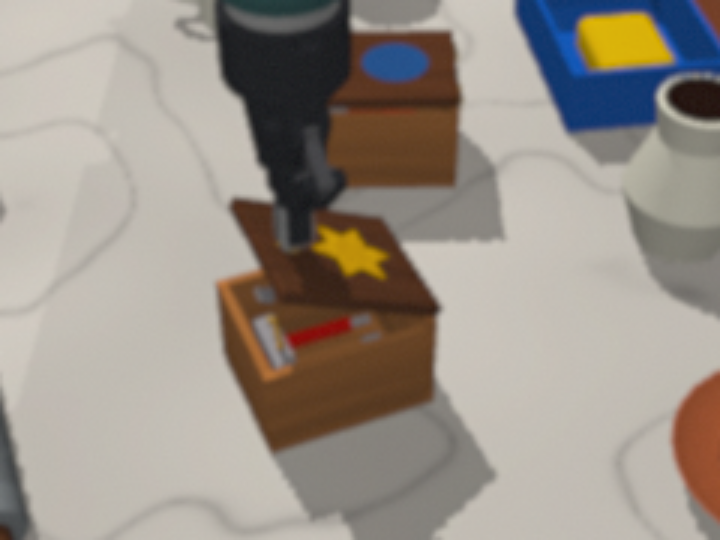

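The lid is held at about 0.45 rad, with the fingertips bearing on it near crop (295,235). I'll carry on along the arc.

Emit:
drive_tool:
  rows:
    - [[0,0,0],[0.3,0.1,0.4],0]
    - [[0,0,0],[0.35,0.1,0.4],0]
    - [[0,0,0],[0.35,0.1,0.35],0]
    - [[0,0,0],[0.35,0.1,0.35],0]
    - [[0,0,0],[0.4,0.1,0.3],0]
    - [[0,0,0],[0.4,0.1,0.3],0]

```text
clock: 6.45
position: [0.5421, 0.006, 0.1659]
ee_rot: [-0.0, 0.992, 0.126, -0.0]
contact_force: [0.1, -0.1, 1.2]
width: 0.0002
gripper_force: 0.3
```

Emit:
drive_tool:
  rows:
    - [[0,0,0],[0.4,0.1,0.3],0]
    - [[0,0,0],[0.4,0.1,0.25],0]
    - [[0,0,0],[0.45,0.1,0.25],0]
    - [[0,0,0],[0.45,0.1,0.2],0]
    - [[0,0,0],[0.45,0.1,0.2],0]
    - [[0,0,0],[0,0,0],0]

```text
clock: 7.2
position: [0.5639, 0.0109, 0.1779]
ee_rot: [0.0, 0.992, 0.126, 0.0]
contact_force: [1.2, 0.5, -0.2]
width: 0.0
gripper_force: 0.2
```

Emit:
drive_tool:
  rows:
    - [[0,0,0],[0.45,0.1,0.2],0]
    - [[0,0,0],[0.45,0.1,0.15],0]
    - [[0,0,0],[0.45,0.1,0.15],0]
    - [[0,0,0],[0.45,0.1,0.15],0]
    - [[0,0,0],[0.6,0.15,0.15],0]
    - [[0,0,0],[1,0.25,0.5],0]
    - [[0,0,0],[1.5,0.4,1],0]
    - [[0,0,0],[1.5,0.4,2],0]

```text
clock: 8.2
position: [0.6278, 0.0271, 0.2206]
ee_rot: [-0.0, 0.992, 0.126, -0.001]
contact_force: [0.1, -0.1, 0.4]
width: 0.0001
gripper_force: 0.0
```

Emit:
drive_tool:
  rows:
    - [[0,0,0],[0,0,5],0]
    - [[0,0,0],[0,0,5],0]
    - [[0,0,0],[0,0,2],0]
    - [[0,0,0],[0,0,0],0]
    - [[0,0,0],[0,0,0],0]
    - [[0,0,0],[0,0,0],0]
    - [[0,0,0],[0,0,0],0]
    - [[0,0,0],[0,0,0],0]

```text
clock: 9.2
position: [0.6272, 0.0268, 0.3403]
ee_rot: [-0.0, 0.992, 0.126, -0.0]
contact_force: [0.1, 0.7, -0.5]
width: 0.0004
gripper_force: 0.0
```

```bash
python3 - <<'E'
from h import *
import cv2
s=manip.get_state();print(s["clock"],s["position"],s["contact_force"],abs(s["qd"]).max())
cv2.imwrite("pics/s3.png",eyes.get_image("side")[:,:,::-1])
E
```

```text
9.2 [0.62724396 0.02680766 0.34028386] [ 0.14603639  0.69354462 -0.52020794] 0.006544991403496851
```

View pics/s3.png

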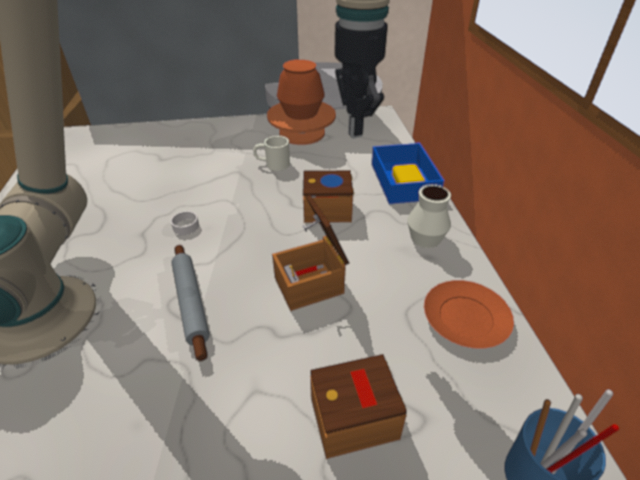

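The star lid stands wide open, with its edge running from (310,200) to (345,262). The disc and bar lids are shut and the gripper is clear.

```bash
python3 -c "
from rig import job
print(job.sign_off())"
```

```text
the job is handed in; nothing more can be done
None
```

The job is handed in, with no verdict returned: the star lid was pressed to its stop, eased open on the fingertips and, in the last picture, stands wide open, with the disc and bar caddies shut and the gripper clear.

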